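# Raise the ratchet work stand to its fourth notch and load it

## Task

Pull the ratchet work stand's table up by its black grip post until the pawl has clicked exactly four times, then ease it back down gently, without dropping it or forcing it, until the pawl carries it on that fourth notch, and let go. Then set the wooden movement holder down upright on the raised table. The stand cannot be let down again, so do not go past the fourth click, and leave the other things on the bench where they are.

Things in the scene. Friction and masses are not known exactly. Their poses are not given: they have to be found in the camera images.
- stand: Grey ratchet work stand bolted to the bench: base plate 130 x 100 x 12 mm, square housing 48 x 48 mm up to 108 mm with a small steel-covered pawl box on its +y side. Origin at the centre of the base's underside, z up; the column's axis is this z axis, the table projects towards -x. To its left behind, a handpiece hangs from a black arc, its tip 0.59 m ahead of the robot, 0.13 m to the right, 0.23 m up: keep clear.
- column (a joint): Rise of the column with table and post, m: 0 = down on its foot (the start), limit 0.095. Slides straight up; weighs 0.3 to 0.5 kg. It first runs freely, then teeth cut every 11 mm pass a sprung pawl hidden in the housing. The pawl's height differs each time and cannot be seen: the first click comes anywhere from 14 to 32 mm of rise.
- housing_top (a point): Centre of the housing's steel collar, 113 mm above the bench, where the column comes out (fixed). A wide lamp hood hangs 0.64 m above the bench, from 0.56 m ahead of the robot on. How the ratchet feels: over the last 5 to 6 mm before a click the pull grows 6 to 12 N above the weight, then falls back at once as the pawl snaps in under the tooth's flat underside.
- pawl_cover (a point): Centre of the pawl box's steel cover, 78 mm above the bench (fixed; not the pawl's height). Lift 2 mm past a click for the pawl to be fully in (the next tooth is felt 4 mm on); then the column comes down only to within 2 mm of where the click came, where the pawl stops it hard and carries it. It stands under 20 N downward and no free drop of 1 mm.
- post_grip (a point): Point on the axis of the upright black round grip post, 22 mm above the table's top; moves with the column. Post 24 mm in diameter, 38 mm tall from the table's top. Axes as the stand's.
- table_spot (a point): Centre of the free part of the table's top surface, 58 mm towards the stand's -x from the post's axis; moves with the column. Table: aluminium plate 5 mm thick, 120 mm along the stand's x (from 100 mm in front of the post's axis to 20 mm behind it), 76 mm along y; top 127 mm above the bench with the column down. Axes as the stand's.
- holder_center (a point): Centre of the wooden movement holder, 10 mm above its underside. Block 30 mm (its x) x 58 mm (its y) x 12 mm tall with two grey jaws across it, 26 mm wide along x, up to 20 mm tall in all. 0.04 to 0.08 kg. z up.
- loupe_1: Black eye loupe, 30 mm in diameter, 31 mm tall, a bystander. Origin at the centre of its underside.
- clear_jar: Small clear cup, 37 mm in diameter, 45 mm tall, a bystander. Origin at the centre of its underside.
- brass_box: Round brass parts box, 45 mm in diameter, 23 mm tall, a bystander. Origin at the centre of its underside.

How it is judged:
On the way:
1. the column rests on its fourth notch, let go, before the holder is on the table (contact force between column_c6 and pawl above 1 N and velocity of joint column between -0.01 and 0.01 m/s and contact force between the fingers and column below 0.3 N and height (world z) of holder_center below 0.1 m), for 0.2 s.
At the end, for the whole second after the job is handed in: The column is at rest with its fourth tooth carried by the pawl (not the third or fifth), and the movement holder lies still and upright (within 0.1 rad) flat on the table plate, its centre 10 mm (within 4 mm) above the plate's top (contact force between column_c6 and pawl above 1 N and velocity of joint column between -0.01 and 0.01 m/s and contact force between movement_holder and column above 0.15 N and z of holder_center in the frame of table_spot between 0.006 and 0.014 m and angle between holder_center's own z axis and vertical below 0.1 rad and linear speed of movement_holder below 0.02 m/s); the robot touches nothing.
It fails at once if the pawl is forced: column pressed down on it with more than 20 N (contact force between column and pawl above 20 N).
It fails at once if the column is dropped: it falls faster than 0.1 m/s (velocity of joint column below -0.1 m/s).
It fails at once if the holder is dropped: it falls free faster than 0.5 m/s (linear speed of movement_holder above 0.5 m/s and contact force between the fingers and movement_holder below 0.05 N).
It fails at once if a bystander (loupe, clear cup or brass box) is moved more than 20 mm (distance of any of loupe_1, clear_jar, brass_box from where it was at the start of the episode above 0.02 m).
It also fails if it takes over 72 s, if anything falls off the work surface, if the arm or the gripper's body presses on something with over 40 N, if the wrist force passes 120 N, or if a joint passes its speed limit or range.

## Robot

A 7-joint arm with a two-finger parallel gripper is mounted at the origin on a cart in front of the work surface, level with it; the furniture and walls round the work are solid. World frame = base frame: x ahead of the robot, y to its left, z up, the work surface at z = 0. Lengths are in m, angles in rad, forces in N, time in s.
With the tool pointing down it reaches from about 0.4 to 0.85 m from the base axis. Payload 10.4 kg.
Tool frame: the origin (TCP) lies between the finger pads; the fingertips stand r.nose_length ahead of it and the grasp point (between the pads) lies 6 mm ahead of it (r.nose_length is the distance from the TCP to the fingertips, in m); z points along the fingers, x is the direction in which the jaws open and shut, and the axes are right-handed (so a half turn about z gives the same grasp; the last joint's range is limited). The gripper opens to 87 mm and grips with 3 to 60 N. Pads are 19 mm wide; open, the fingers measure 117 mm over their backs; the gripper's body (75 mm by 190 mm) begins 51 mm behind the grasp point.
Start: joints at [-1.372, 0.332, -0.065, 1.46, 0.022, 1.35, -0.088], TCP at [0.137, 0.61, 0.248] pointing down, gripper open.
Joint ranges: [-2.6, 2.6], [-0.5, 2.12], [-1.47, 1.34], [0.16, 2.42], [-1.27, 4.41], [0.06, 2.06], [-2.6, 2.6]. Speed limits (rad/s): [2.22, 2.22, 2.79, 2.79, 3.14, 3.14, 3.14].

## Interface

Orientations are given as a unit quaternion [x, y, z, w].
In Python, from bench import r gives the robot as it stands. The module is installed in compiled form; this text tells all that it offers.
- The arm moves only by the shell command python3 -m creep 'ROWS' [OPENING] [FORCE]. ROWS is JSON, a list of rows, each an object of numbers: "x", "y", "z": the shift along the world's x, y, z in m; "spin": the turn about the world's z in degrees. In form: [{"x": .., "y": .., "z": .., "spin": ..}, ...]. A call has 1 to 12 rows; each row is the pose to reach, as a shift and turn from the pose commanded when the call began; what a row does not reach only later rows make up. A row lasts 1/8 s, in which the tool goes at most 62.5 mm and 10.7 degrees, less where a joint would pass 70% of its speed; a pose out of reach is approached as far as the arm can. A call with a gripper value outside its range is refused whole. OPENING is the finger opening in m, from 0 to 0.087, set as the call begins (- or left out, the last holds). The fingers move at their own pace and stop on an object; FORCE is the grip in N (left out, the last holds). Time passes only in rows, so rows that repeat a pose let the fingers close. It gives the time, the measured TCP pose, the force and the opening at its end, in the units of the state.
- r.read_state(): the state, without advancing time (a new reading comes with each control period).
- r.camera(name): name is "scene" or "top" or "wrist"; returns a dict with "pixels" (480x640x3 uint8, blue, green, red), "z_map" (480x640 float32, m along the optical axis (not along the pixel's ray), 0 where there is no reading), "K" (3x3 intrinsics, pixels), "R" (3x3) and "t" (3): a world point X has camera coordinates R X + t. Camera axes: x right, y down, z forward; pixel columns grow to the right and rows downward; lengths in m; the calibration is good to about 2 mm. A picture is of the moment at which its call begins.
- r.close_job(): hands the job in, once; it reports no verdict.
The state is a dict: "time": time; "joint_positions": joint angles; "joint_vel": joint speeds; "joint_torque": joint torques, N m; "ee_pos": TCP position; "eef_rot": TCP orientation; "ft_force": force on the tool from outside, world axes, zero at the start; "torque": the same for the moment, N m; "width": finger opening in m.
Only numpy, scipy, OpenCV 4.12 (cv2) and the standard library are available. Lean on these libraries where they do the work, as an engineer would, in place of code of your own. Each camera call takes 0.05 s, during which the arm holds its last target. There are 200 camera calls.

## Working session

There is one attempt and no reset: what is moved stays moved. The work goes in short steps, Python scripts to look and compute and a shell command to move; the robot and the scene stay as the last step left them, time stands still between calls to the robot, and variables do not carry over. Pictures are saved under pics/ and viewed, about 8 in all and at most 12, crops included, and the job is handed in when it is done.

```bash
mkdir -p pics; cat > h.py <<'E'
from bench import r
import numpy as np, cv2
def grab(n):
    c=r.camera(n); np.savez(f'pics/{n}.npz',**c); return c
def world(c,u,v,z=None):
    K,R,t=[np.array(c[k],float) for k in 'KRt']
    d=R.T@np.linalg.solve(K,[u,v,1.]); o=-R.T@t
    if z is None: return o+d*float(c['z_map'][int(v),int(u)])
    return o+d*(z-o[2])/d[2]
def pix(c,X):
    K,R,t=[np.array(c[k],float) for k in 'KRt']
    p=K@(R@np.array(X)+t); return p[:2]/p[2]
E
python3 - <<'E'
from h import *
s=r.read_state(); print({k:np.round(v,3) for k,v in s.items()}, r.nose_length)
for n in('scene','top'):
    c=grab(n); cv2.imwrite(f'pics/{n}.png',c['pixels']); print(n,np.round(-c['R'].T@c['t'],3))
E
```

```text
{'time': np.float64(0.0), 'joint_positions': array([-1.372,  0.333, -0.065,  1.461,  0.022,  1.35 , -0.089]), 'joint_vel': array([ 0.   , -0.   , -0.001, -0.002,  0.001, -0.002, -0.001]), 'joint_torque': array([-0.0000e+00, -6.2326e+01,  2.4000e-02, -3.8990e+01, -6.1000e-02,
        4.0000e-02,  0.0000e+00]), 'ee_pos': array([0.137, 0.609, 0.247]), 'eef_rot': array([ 0.781,  0.625, -0.001,  0.   ]), 'ft_force': array([ 0.348, -0.27 ,  0.527]), 'torque': array([ 0.035, -0.052, -0.002]), 'width': np.float64(0.087)} 0.025
scene [-0.092 -0.447  0.668]
top [ 0.393 -0.122  1.177]
```

View pics/scene.png

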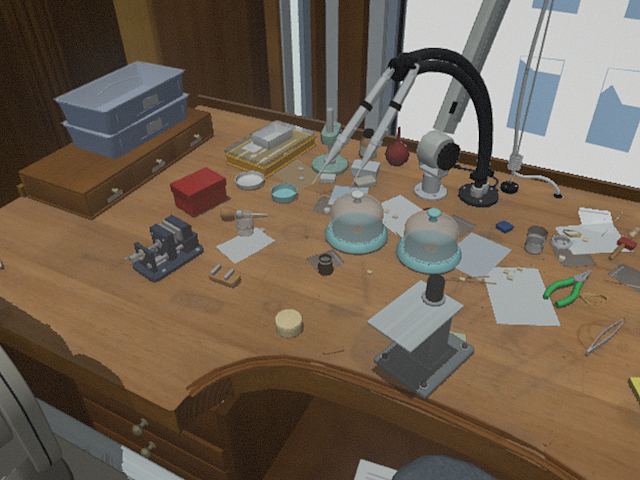

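View pics/top.png

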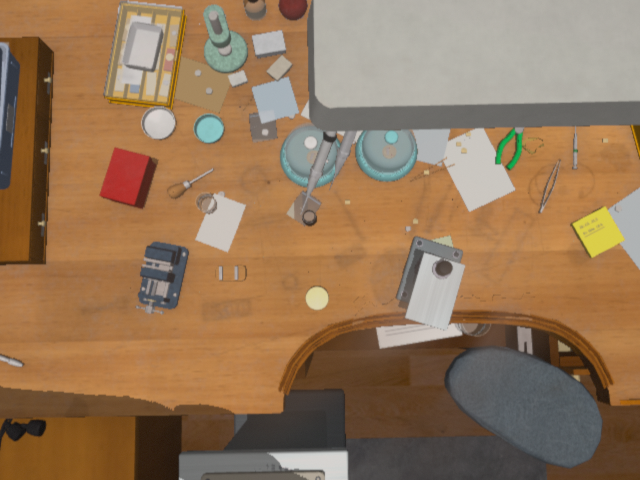

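The top view shows the stand's post at about (443,268) with its table towards (433,295). The holder is at (231,273), the brass box at (317,298), the loupe at (309,217) and the cup at (207,203). Next I'll measure the post, table and holder.

```bash
python3 - <<'E'
from h import *
c=dict(np.load('pics/top.npz')); im=c['pixels']; hsv=cv2.cvtColor(im,cv2.COLOR_BGR2HSV).astype(int)
def blobs(m,box,n=3,z=0):
    x0,y0,x1,y1=box; k=np.zeros(m.shape,np.uint8); k[y0:y1,x0:x1]=m[y0:y1,x0:x1]
    cs,_=cv2.findContours(k,cv2.RETR_EXTERNAL,cv2.CHAIN_APPROX_NONE)
    for q in sorted(cs,key=cv2.contourArea)[::-1][:n]:
        rc=cv2.minAreaRect(q); B=cv2.boxPoints(rc); W=np.array([world(c,*p,z)[:2] for p in B])
        print(round(cv2.contourArea(q)),np.round(rc[0],1),'ctr',np.round(W.mean(0),4),'sides',np.round([np.linalg.norm(W[1]-W[0]),np.linalg.norm(W[2]-W[1])],4),'dirs',np.round(np.degrees([np.arctan2(*(W[1]-W[0])[::-1]),np.arctan2(*(W[2]-W[1])[::-1])]),1))
# height map
K,R,t=c['K'],c['R'],c['t']; v,u=np.mgrid[:480,:640]; d=np.einsum('ij,jhw->ihw',R.T@np.linalg.inv(K),np.stack([u,v,np.ones_like(u)]).astype(float))
P=d*c['z_map']-(R.T@t)[:,None,None]; Z=P[2]
print('table'); blobs((Z>.115)&(Z<.2),(380,220,490,345),2,.127)
print('post'); blobs((Z>.145)&(Z<.2),(380,220,490,345),2,.165)
print('post dark'); blobs((hsv[...,2]<60)&(Z>.12),(425,250,465,285),2,.165)
print('holder'); blobs((Z>.006)&(Z<.04),(205,255,258,292),3,.012)
print('jaws'); blobs((Z>.016)&(Z<.04),(205,255,258,292),3,.020)
print('brass'); blobs((Z>.01)&(Z<.04),(295,275,340,320),1,.023)
print('cup'); blobs((Z>.01)&(Z<.08),(190,188,220,218),1,.045)
print('loupe'); blobs((Z>.01)&(Z<.08),(297,206,322,230),1,.031)
print(np.round(Z[260:300:3,433],3),np.round(Z[273,215:250:2],3))
for n,x0,y0,x1,y1 in(('a',195,240,265,305),):pass
s=np.load('pics/scene.npz')['pixels']
a=cv2.resize(im[220:340,380:500],(400,400),interpolation=2); b=cv2.resize(im[248:298,206:256],(400,400),interpolation=2)
cv2.imwrite('pics/crop.png',np.hstack([a,b]))
E
```

```text
table
2914 [434.7 291.6] ctr [ 0.4406 -0.3123] sides [0.1205 0.0769] dirs [ -18.7 -107.9]
post
161 [444.5 268. ] ctr [ 0.4778 -0.3236] sides [0.0253 0.0236] dirs [-91.3 177.1]
post dark
holder
406 [230.5 273.5] ctr [0.4894 0.0607] sides [0.0564 0.0291] dirs [-91.3 179.7]
jaws
22 [220.5 273. ] ctr [0.4901 0.0787] sides [0.0058 0.0232] dirs [ -91.3 -180. ]
22 [236. 273.] ctr [0.4895 0.0488] sides [0.0039 0.0231] dirs [-91.3 179.8]
0 [233. 266.] ctr [0.5031 0.0546] sides [0. 0.] dirs [0. 0.]
brass
406 [316.5 298.5] ctr [ 0.437  -0.1051] sides [0.0431 0.0432] dirs [ -46.3 -136.2]
cup
320 [206. 203.] ctr [0.623  0.1022] sides [0.0351 0.0444] dirs [ -45.  -136.1]
loupe
154 [308.2 217.2] ctr [ 0.5933 -0.0926] sides [0.0279 0.0292] dirs [ -40.5 -131.5]
[0.125 0.127 0.132 0.127 0.131 0.127 0.127 0.125 0.123 0.127 0.122 0.128
 0.121 0.124] [-0.004  0.006  0.022  0.017  0.011  0.012  0.01   0.014  0.012  0.011
  0.015  0.021  0.012  0.01   0.012  0.013 -0.004 -0.001]
```

View pics/crop.png

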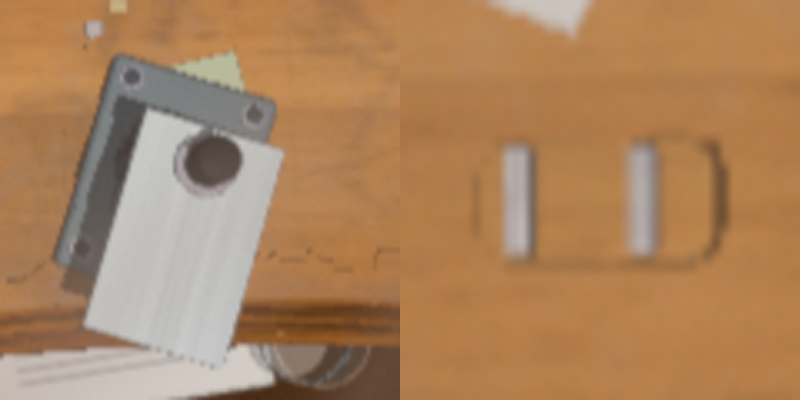

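```bash
python3 -m creep '[{"x":0.043,"y":-0.04,"spin":-5},{"x":0.093,"y":-0.08,"spin":-10},{"x":0.143,"y":-0.12,"spin":-15},{"x":0.183,"y":-0.17,"spin":-20},{"x":0.223,"y":-0.22,"spin":-25},{"x":0.253,"y":-0.27,"spin":-30},{"x":0.273,"y":-0.33,"spin":-35},{"x":0.283,"y":-0.39,"spin":-40},{"x":0.283,"y":-0.45,"spin":-45},{"x":0.283,"y":-0.51,"spin":-50},{"x":0.283,"y":-0.57,"spin":-55},{"x":0.283,"y":-0.63,"spin":-60}]' 0.087 10
```

```text
invalid input at $[0]: expected keys x, y, z, spin
```

```bash
python3 -m creep '[{"x":0.043,"y":-0.04,"z":0,"spin":-5},{"x":0.093,"y":-0.08,"z":0,"spin":-10},{"x":0.143,"y":-0.12,"z":0,"spin":-15},{"x":0.183,"y":-0.17,"z":0,"spin":-20},{"x":0.223,"y":-0.22,"z":0,"spin":-25},{"x":0.253,"y":-0.27,"z":0,"spin":-30},{"x":0.273,"y":-0.33,"z":0,"spin":-35},{"x":0.283,"y":-0.39,"z":0,"spin":-40},{"x":0.283,"y":-0.45,"z":0,"spin":-45},{"x":0.283,"y":-0.51,"z":0,"spin":-50},{"x":0.283,"y":-0.57,"z":0,"spin":-55},{"x":0.283,"y":-0.63,"z":0,"spin":-60}]' 0.087 10
```

```text
time: 1.6
ee_pos: [0.42, -0.0222, 0.2475]
eef_rot: [0.989, 0.149, 0.0, -0.0]
ft_force: [1.3, 0.6, 0.6]
width: 0.0868
```

```bash
python3 -m creep '[{"x":0,"y":-0.06,"z":0,"spin":-7},{"x":0,"y":-0.12,"z":0,"spin":-14},{"x":0.01,"y":-0.18,"z":0,"spin":-21},{"x":0.03,"y":-0.235,"z":0,"spin":-28},{"x":0.05,"y":-0.28,"z":0,"spin":-35.5},{"x":0.058,"y":-0.302,"z":0,"spin":-35.5},{"x":0.058,"y":-0.302,"z":0,"spin":-35.5}]'; python3 - <<'E'
from h import *
c=grab('wrist'); cv2.imwrite('pics/w1.png',c['pixels'])
print(np.round(-c['R'].T@c['t'],3),pix(c,[.478,-.324,.165]),pix(c,[.4235,-.306,.127]))
m=(c['pixels'].max(2)<70).astype(np.uint8)
cs,_=cv2.findContours(m,0,1)
for q in sorted(cs,key=cv2.contourArea)[::-1][:5]:
    (u,v),rad=cv2.minEnclosingCircle(q); print(cv2.contourArea(q),u,v,rad,c['z_map'][int(v),int(u)],world(c,u,v,.165))
E
```

```text
time: 2.48
ee_pos: [0.478, -0.3239, 0.2468]
eef_rot: [0.987, -0.159, -0.001, 0.001]
ft_force: [-0.2, 0.4, -0.2]
width: 0.0871
[ 0.504 -0.246  0.384] [325.11878428 256.9706318 ] [254.15300408 240.54753705]
111609.0 319.5 393.0 330.8720397949219 0.07855516 [ 0.43702264 -0.43328514  0.165     ]
22125.5 99.19668579101562 96.5 125.26873779296875 0.6468554 [ 0.38034625 -0.18206864  0.165     ]
1109.5 326.0 253.9166717529297 21.295806884765625 0.23267573 [ 0.47929878 -0.32203625  0.165     ]
254.5 186.5 276.0 20.155742645263672 0.4275671 [ 0.37956276 -0.30662657  0.165     ]
44.0 278.5 180.1666717529297 4.1164655685424805 0.3626841 [ 0.46593292 -0.26371505  0.165     ]
```

View pics/w1.png

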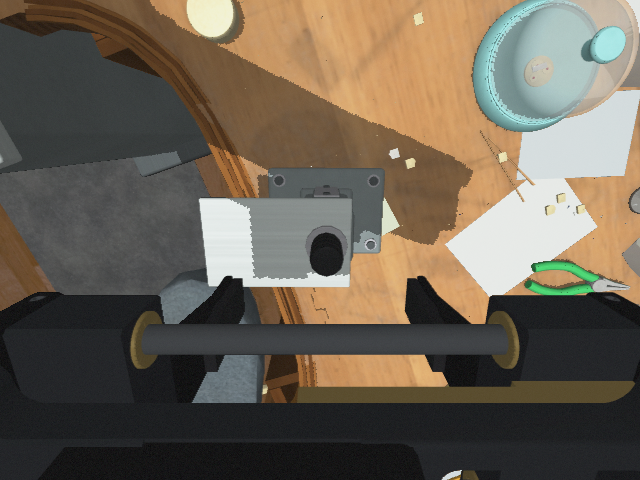

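The wrist view shows the black post top at about (326,256), against a predicted (325,257). The table's edges line up with the jaws. Descending to grip.

```bash
python3 -m creep '[{"x":0,"y":0.001,"z":-0.04,"spin":0},{"x":0,"y":0.001,"z":-0.075,"spin":0},{"x":0,"y":0.001,"z":-0.09,"spin":0},{"x":0,"y":0.001,"z":-0.09,"spin":0}]'
python3 -m creep '[{"x":0,"y":0,"z":0,"spin":0},{"x":0,"y":0,"z":0,"spin":0},{"x":0,"y":0,"z":0,"spin":0},{"x":0,"y":0,"z":0,"spin":0},{"x":0,"y":0,"z":0,"spin":0},{"x":0,"y":0,"z":0,"spin":0}]' 0 45
```

```text
time: 3.02
ee_pos: [0.4784, -0.3205, 0.1575]
eef_rot: [0.987, -0.158, -0.0, -0.0]
ft_force: [-0.1, 0.3, 1.1]
width: 0.0875
time: 3.78
ee_pos: [0.4785, -0.3213, 0.1576]
eef_rot: [0.987, -0.158, 0.0, 0.0]
ft_force: [0.2, -0.3, -0.1]
width: 0.035
```

```bash
python3 -m creep '[{"x":0,"y":0,"z":0,"spin":0},{"x":0,"y":0,"z":0,"spin":0},{"x":0,"y":0,"z":0,"spin":0},{"x":0,"y":0,"z":0,"spin":0}]'
```

```text
time: 4.28
ee_pos: [0.4797, -0.3217, 0.1579]
eef_rot: [0.987, -0.158, 0.001, 0.001]
ft_force: [5.5, -3.8, -2.5]
width: 0.0227
```

```bash
python3 -m creep '[{"x":0,"y":0,"z":0.003,"spin":0},{"x":0,"y":0,"z":0.006,"spin":0},{"x":0,"y":0,"z":0.008,"spin":0},{"x":0,"y":0,"z":0.008,"spin":0}]'
for i in 1 2 3 4 5 6 7 8 9 10 11 12; do python3 -m creep '[{"x":0,"y":0,"z":0.001,"spin":0},{"x":0,"y":0,"z":0.001,"spin":0}]' | egrep 'ee_pos|ft'|tr '\n' ' '; echo; done
```

```text
time: 4.78
ee_pos: [0.4797, -0.3217, 0.1658]
eef_rot: [0.987, -0.158, 0.001, 0.001]
ft_force: [6.2, -3.8, -4.7]
width: 0.0234
ee_pos: [0.4797, -0.3217, 0.1665] ft_force: [7.5, -5.2, -7.8] 
ee_pos: [0.4797, -0.3217, 0.1674] ft_force: [8.4, -5.6, -8.7] 
ee_pos: [0.4797, -0.3217, 0.1684] ft_force: [7.8, -4.7, -9.1] 
ee_pos: [0.4797, -0.3217, 0.1696] ft_force: [7.3, -3.7, -5.8] 
ee_pos: [0.4797, -0.3217, 0.1708] ft_force: [7.0, -4.2, -4.3] 
ee_pos: [0.4798, -0.3217, 0.1721] ft_force: [5.6, -2.5, 0.2] 
ee_pos: [0.4797, -0.3217, 0.173] ft_force: [6.0, -3.8, -2.5] 
ee_pos: [0.4797, -0.3217, 0.1739] ft_force: [6.1, -3.2, -2.5] 
ee_pos: [0.4797, -0.3217, 0.1749] ft_force: [6.5, -3.1, -2.8] 
ee_pos: [0.4797, -0.3217, 0.1759] ft_force: [6.7, -3.2, -3.5] 
ee_pos: [0.4797, -0.3216, 0.1766] ft_force: [6.7, -4.2, -7.1] 
ee_pos: [0.4797, -0.3217, 0.1775] ft_force: [7.1, -4.5, -8.3]
```

Pull rose from z≈0.1665 and fell back by z≈0.172, which is about 14 mm of rise: click 1. The next tooth is felt from 0.1766, so click 2 should come near 0.183.

```bash
f(){ egrep 'time|ee_pos|ft'|tr '\n' ' '; echo; }
python3 -m creep '[{"x":0,"y":0,"z":0.001,"spin":0},{"x":0,"y":0,"z":0.001,"spin":0}]'|f
python3 -m creep '[{"x":0,"y":0,"z":0.001,"spin":0},{"x":0,"y":0,"z":0.001,"spin":0}]'|f
python3 -m creep '[{"x":0,"y":0,"z":0.001,"spin":0},{"x":0,"y":0,"z":0.001,"spin":0}]'|f
python3 -m creep '[{"x":0,"y":0,"z":0.001,"spin":0},{"x":0,"y":0,"z":0.001,"spin":0}]'|f
python3 -m creep '[{"x":0,"y":0,"z":0.001,"spin":0},{"x":0,"y":0,"z":0.001,"spin":0}]'|f
python3 -m creep '[{"x":0,"y":0,"z":0.001,"spin":0},{"x":0,"y":0,"z":0.001,"spin":0}]'|f
python3 -m creep '[{"x":0,"y":0,"z":0.001,"spin":0},{"x":0,"y":0,"z":0.001,"spin":0}]'|f
python3 -m creep '[{"x":0,"y":0,"z":0.001,"spin":0},{"x":0,"y":0,"z":0.001,"spin":0}]'|f
python3 -m creep '[{"x":0,"y":0,"z":0.001,"spin":0},{"x":0,"y":0,"z":0.001,"spin":0}]'|f
python3 -m creep '[{"x":0,"y":0,"z":0.001,"spin":0},{"x":0,"y":0,"z":0.001,"spin":0}]'|f
```

```text
time: 8.02 ee_pos: [0.4797, -0.3216, 0.1784] ft_force: [8.2, -4.7, -7.8] 
time: 8.28 ee_pos: [0.4797, -0.3217, 0.1793] ft_force: [8.3, -5.4, -9.4] 
time: 8.52 ee_pos: [0.4797, -0.3217, 0.1806] ft_force: [6.1, -4.2, -6.4] 
time: 8.78 ee_pos: [0.4797, -0.3217, 0.1818] ft_force: [6.9, -3.3, -4.5] 
time: 9.02 ee_pos: [0.4797, -0.3217, 0.1831] ft_force: [5.5, -2.1, -1.2] 
time: 9.28 ee_pos: [0.4798, -0.3217, 0.184] ft_force: [6.5, -2.5, -2.6] 
time: 9.52 ee_pos: [0.4797, -0.3217, 0.185] ft_force: [5.4, -3.5, -3.1] 
time: 9.78 ee_pos: [0.4797, -0.3217, 0.186] ft_force: [6.2, -2.9, -2.5] 
time: 10.02 ee_pos: [0.4797, -0.3217, 0.1869] ft_force: [5.7, -3.8, -2.8] 
time: 10.28 ee_pos: [0.4797, -0.3216, 0.1876] ft_force: [7.9, -3.5, -6.8]
```

Click 2 came at z≈0.1825, 11 mm after the first, so the grip isn't slipping. Going on to click 3, expected near 0.1935.

```bash
f(){ egrep 'time|ee_pos|ft'|tr '\n' ' '; echo; }
python3 -m creep '[{"x":0,"y":0,"z":0.001,"spin":0},{"x":0,"y":0,"z":0.002,"spin":0},{"x":0,"y":0,"z":0.002,"spin":0}]'|f
python3 -m creep '[{"x":0,"y":0,"z":0.001,"spin":0},{"x":0,"y":0,"z":0.001,"spin":0}]'|f
python3 -m creep '[{"x":0,"y":0,"z":0.001,"spin":0},{"x":0,"y":0,"z":0.001,"spin":0}]'|f
python3 -m creep '[{"x":0,"y":0,"z":0.001,"spin":0},{"x":0,"y":0,"z":0.001,"spin":0}]'|f
python3 -m creep '[{"x":0,"y":0,"z":0.001,"spin":0},{"x":0,"y":0,"z":0.001,"spin":0}]'|f
python3 -m creep '[{"x":0,"y":0,"z":0.001,"spin":0},{"x":0,"y":0,"z":0.002,"spin":0},{"x":0,"y":0,"z":0.002,"spin":0}]'|f
python3 -m creep '[{"x":0,"y":0,"z":0.001,"spin":0},{"x":0,"y":0,"z":0.002,"spin":0},{"x":0,"y":0,"z":0.002,"spin":0}]'|f
```

```text
time: 10.65 ee_pos: [0.4797, -0.3217, 0.1894] ft_force: [7.4, -5.5, -8.5] 
time: 10.9 ee_pos: [0.4797, -0.3217, 0.1903] ft_force: [7.9, -4.4, -9.4] 
time: 11.15 ee_pos: [0.4797, -0.3217, 0.1916] ft_force: [8.3, -4.0, -6.0] 
time: 11.4 ee_pos: [0.4797, -0.3217, 0.1928] ft_force: [6.6, -4.1, -4.6] 
time: 11.65 ee_pos: [0.4798, -0.3217, 0.1941] ft_force: [6.1, -1.7, -0.4] 
time: 12.02 ee_pos: [0.4797, -0.3217, 0.1959] ft_force: [6.5, -2.3, -3.7] 
time: 12.4 ee_pos: [0.4797, -0.3217, 0.1979] ft_force: [6.2, -3.4, -4.0]
```

Click 3 came at ~0.1935. Before the fourth, I'll check the rise from table depth.

```bash
f(){ egrep 'time|ee_pos|ft'|tr '\n' ' '; echo; }
python3 - <<'E'
from h import *
for n in('scene','wrist'):
    c=grab(n)
    for zt in (.162,.165,.168):
      z=[]
      for dx in np.linspace(-.09,-.07,7):
        for dy in np.linspace(-.02,.025,7):
          X=[.478+dx*.948-dy*-.317,-.323+dx*-.317+dy*.948,zt]; u,v=pix(c,X)
          if 0<=u<640 and 0<=v<480: z.append(world(c,u,v)[2])
      print(n,zt,len(z),np.round(np.percentile(z,[10,25,50,75,90]),4) if z else '')
E
python3 -m creep '[{"x":0,"y":0,"z":0.001,"spin":0},{"x":0,"y":0,"z":0.002,"spin":0},{"x":0,"y":0,"z":0.003,"spin":0},{"x":0,"y":0,"z":0.003,"spin":0}]'|f
```

```text
scene 0.162 49 [0.1655 0.1661 0.1666 0.1673 0.1678]
scene 0.165 49 [0.1657 0.1662 0.1665 0.1672 0.1676]
scene 0.168 49 [0.1653 0.1659 0.1665 0.167  0.1674]
wrist 0.162 49 [0.1675 0.1677 0.1683 0.2549 0.2606]
wrist 0.165 49 [0.1673 0.1677 0.1683 0.2559 0.2618]
wrist 0.168 49 [0.1676 0.168  0.1684 0.2576 0.2628]
time: 13.0 ee_pos: [0.4797, -0.3217, 0.2004] ft_force: [8.1, -6.4, -8.2]
```

Table top at ~0.167 m means 40 mm of rise, which matches the arm. Now the fourth click.

```bash
f(){ egrep 'time|ee_pos|ft'|tr '\n' ' '; echo; }
python3 -m creep '[{"x":0,"y":0,"z":0.001,"spin":0},{"x":0,"y":0,"z":0.001,"spin":0}]'|f
python3 -m creep '[{"x":0,"y":0,"z":0.001,"spin":0},{"x":0,"y":0,"z":0.001,"spin":0}]'|f
python3 -m creep '[{"x":0,"y":0,"z":0.001,"spin":0},{"x":0,"y":0,"z":0.001,"spin":0}]'|f
python3 -m creep '[{"x":0,"y":0,"z":0.001,"spin":0},{"x":0,"y":0,"z":0.001,"spin":0}]'|f
python3 -m creep '[{"x":0,"y":0,"z":0.001,"spin":0},{"x":0,"y":0,"z":0.001,"spin":0}]'|f
python3 -m creep '[{"x":0,"y":0,"z":0.001,"spin":0},{"x":0,"y":0,"z":0.001,"spin":0}]'|f
```

```text
time: 13.25 ee_pos: [0.4797, -0.3217, 0.2013] ft_force: [7.9, -5.0, -9.4] 
time: 13.5 ee_pos: [0.4797, -0.3217, 0.2026] ft_force: [7.8, -4.1, -5.9] 
time: 13.75 ee_pos: [0.4797, -0.3217, 0.2038] ft_force: [7.2, -3.7, -5.0] 
time: 14.0 ee_pos: [0.4797, -0.3217, 0.2052] ft_force: [5.3, -2.8, -0.6] 
time: 14.25 ee_pos: [0.4798, -0.3216, 0.2059] ft_force: [6.1, -2.6, -3.0] 
time: 14.5 ee_pos: [0.4797, -0.3216, 0.2069] ft_force: [6.6, -3.4, -3.4]
```

```bash
f(){ egrep 'time|ee_pos|ft'|tr '\n' ' '; echo; }
python3 -m creep '[{"x":0,"y":0,"z":0.0006,"spin":0},{"x":0,"y":0,"z":0.0006,"spin":0},{"x":0,"y":0,"z":0.0006,"spin":0}]'|f
python3 -m creep '[{"x":0,"y":0,"z":-0.0005,"spin":0},{"x":0,"y":0,"z":-0.001,"spin":0},{"x":0,"y":0,"z":-0.001,"spin":0}]'|f
python3 -m creep '[{"x":0,"y":0,"z":-0.0005,"spin":0},{"x":0,"y":0,"z":-0.0005,"spin":0}]'|f
python3 -m creep '[{"x":0,"y":0,"z":-0.0005,"spin":0},{"x":0,"y":0,"z":-0.0005,"spin":0}]'|f
python3 -m creep '[{"x":0,"y":0,"z":-0.0003,"spin":0},{"x":0,"y":0,"z":-0.0003,"spin":0}]'|f
python3 -m creep '[{"x":0,"y":0,"z":-0.0003,"spin":0},{"x":0,"y":0,"z":-0.0003,"spin":0}]'|f
```

```text
time: 14.88 ee_pos: [0.4797, -0.3217, 0.2075] ft_force: [6.9, -4.2, -2.5] 
time: 15.25 ee_pos: [0.4797, -0.3216, 0.2065] ft_force: [5.7, -3.3, -3.4] 
time: 15.5 ee_pos: [0.4797, -0.3217, 0.206] ft_force: [6.4, -3.9, -3.5] 
time: 15.75 ee_pos: [0.4797, -0.3217, 0.2055] ft_force: [6.4, -3.2, -3.4] 
time: 16.0 ee_pos: [0.4797, -0.3217, 0.2052] ft_force: [6.3, -3.6, -1.8] 
time: 16.25 ee_pos: [0.4797, -0.3217, 0.2051] ft_force: [6.1, -2.6, -0.4]
```

The load came off at z≈0.2051: the pawl has stopped the column. One small step more, then I release.

```bash
f(){ egrep 'time|ee_pos|ft|width'|tr '\n' ' '; echo; }
python3 -m creep '[{"x":0,"y":0,"z":-0.0002,"spin":0},{"x":0,"y":0,"z":-0.0002,"spin":0}]'|f
python3 -m creep '[{"x":0,"y":0,"z":0,"spin":0},{"x":0,"y":0,"z":0,"spin":0}]' - 15|f
python3 -m creep '[{"x":0,"y":0,"z":0,"spin":0},{"x":0,"y":0,"z":0,"spin":0},{"x":0,"y":0,"z":0,"spin":0},{"x":0,"y":0,"z":0,"spin":0},{"x":0,"y":0,"z":0,"spin":0},{"x":0,"y":0,"z":0,"spin":0}]' 0.07 15|f
```

```text
time: 16.5 ee_pos: [0.4798, -0.3217, 0.2051] ft_force: [4.8, -1.6, 1.8] width: 0.0226 
time: 16.75 ee_pos: [0.4797, -0.3217, 0.2051] ft_force: [4.7, -2.8, 0.6] width: 0.0234 
time: 17.5 ee_pos: [0.4785, -0.3213, 0.2044] ft_force: [0.5, 0.2, 0.0] width: 0.0689
```

```bash
python3 -m creep '[{"x":0,"y":0,"z":0.03,"spin":0},{"x":0,"y":0,"z":0.06,"spin":0},{"x":-0.03,"y":0.04,"z":0.065,"spin":2},{"x":-0.055,"y":0.09,"z":0.065,"spin":4},{"x":-0.065,"y":0.15,"z":0.065,"spin":6},{"x":-0.065,"y":0.21,"z":0.06,"spin":9},{"x":-0.06,"y":0.27,"z":0.04,"spin":12},{"x":-0.04,"y":0.325,"z":0.02,"spin":15},{"x":-0.01,"y":0.37,"z":0,"spin":18},{"x":0.011,"y":0.382,"z":-0.02,"spin":18},{"x":0.011,"y":0.382,"z":-0.04,"spin":18},{"x":0.011,"y":0.382,"z":-0.04,"spin":18}]' 0.07
python3 - <<'E'
from h import *
c=grab('wrist'); cv2.imwrite('pics/w2.png',c['pixels'])
print(pix(c,[.4894,.0607,.012]))
t=grab('top')
z=[world(t,*pix(t,[.4235+a,-.306+b,.174]))[2] for a in np.linspace(-.02,.01,6) for b in np.linspace(-.01,.01,6)]
print('table top z',np.median(z))
E
```

```text
time: 19.0
ee_pos: [0.4886, 0.0604, 0.1632]
eef_rot: [1.0, -0.002, -0.001, 0.001]
ft_force: [-0.3, 0.2, 1.4]
width: 0.0704
[325.9651244  229.58846547]
table top z 0.1724426833324999
```

View pics/w2.png

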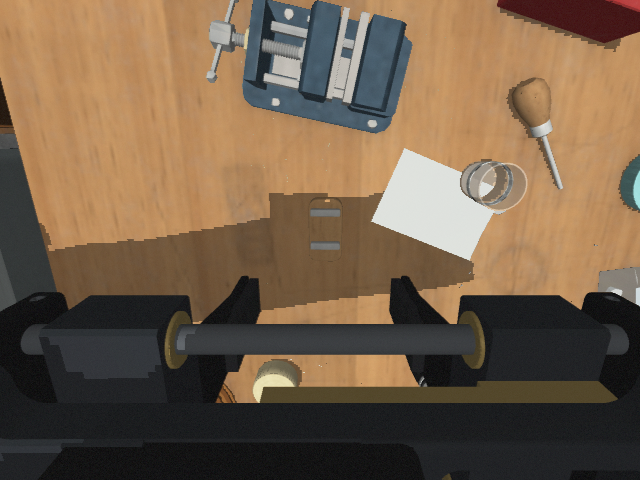

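The wrist view shows the holder's block centred at about (325,229), where it was predicted, with jaws at rows 213 and 246, aligned with the gripper. Descending to grasp.

```bash
python3 -m creep '[{"x":0,"y":0,"z":-0.05,"spin":0},{"x":0,"y":0,"z":-0.1,"spin":0},{"x":0,"y":0,"z":-0.125,"spin":0},{"x":0,"y":0,"z":-0.1345,"spin":0},{"x":0,"y":0,"z":-0.1345,"spin":0}]' 0.06 15
python3 -m creep '[{"x":0,"y":0,"z":0,"spin":0},{"x":0,"y":0,"z":0,"spin":0},{"x":0,"y":0,"z":0,"spin":0},{"x":0,"y":0,"z":0,"spin":0},{"x":0,"y":0,"z":0,"spin":0},{"x":0,"y":0,"z":0,"spin":0}]' 0 15
```

```text
time: 19.73
ee_pos: [0.49, 0.0608, 0.0307]
eef_rot: [1.0, -0.002, 0.0, -0.0]
ft_force: [0.7, 0.3, 1.0]
width: 0.0599
time: 20.48
ee_pos: [0.4896, 0.0608, 0.0301]
eef_rot: [1.0, -0.002, 0.0, -0.0]
ft_force: [-1.8, 0.4, 4.7]
width: 0.0296
```

Held at 29.6 mm. Lifting, then over the table to a spot 64 mm in front of the post.

```bash
python3 -m creep '[{"x":0,"y":0,"z":0.02,"spin":0},{"x":0,"y":0,"z":0.02,"spin":0}]' 0 25
python3 -m creep '[{"x":0,"y":0,"z":0.04,"spin":0},{"x":-0.005,"y":0,"z":0.09,"spin":0},{"x":-0.02,"y":-0.01,"z":0.14,"spin":0},{"x":-0.04,"y":-0.045,"z":0.18,"spin":-2},{"x":-0.06,"y":-0.09,"z":0.21,"spin":-4},{"x":-0.07,"y":-0.15,"z":0.215,"spin":-7},{"x":-0.07,"y":-0.2,"z":0.215,"spin":-10},{"x":-0.07,"y":-0.25,"z":0.215,"spin":-13},{"x":-0.07,"y":-0.3,"z":0.215,"spin":-16},{"x":-0.071,"y":-0.345,"z":0.215,"spin":-18},{"x":-0.0715,"y":-0.362,"z":0.215,"spin":-18},{"x":-0.0715,"y":-0.362,"z":0.215,"spin":-18}]'
python3 - <<'E'
from h import *
c=grab('scene'); cv2.imwrite('pics/s3.png',cv2.resize(c['pixels'][200:440,280:600],None,fx=2.4,fy=2.4,interpolation=2))
E
```

```text
time: 20.72
ee_pos: [0.4902, 0.0609, 0.0506]
eef_rot: [1.0, -0.002, 0.001, -0.0]
ft_force: [-0.0, -0.2, -0.5]
width: 0.0297
time: 22.22
ee_pos: [0.4174, -0.3023, 0.2642]
eef_rot: [0.987, -0.16, -0.001, 0.001]
ft_force: [-0.0, 0.3, 0.5]
width: 0.0297
```

View pics/s3.png

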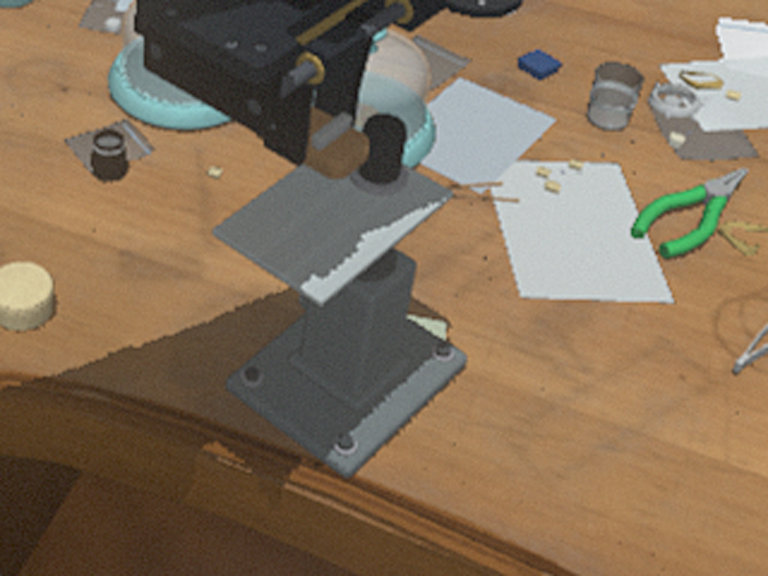

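The scene crop shows the holder held level above the raised table, at about (335,150) and clear of the post at (383,145). Lowering it, with fine steps at the end.

```bash
f(){ egrep 'time|ee_pos|ft|width'|tr '\n' ' '; echo; }
python3 -m creep '[{"x":0,"y":0,"z":-0.02,"spin":0},{"x":0,"y":0,"z":-0.04,"spin":0},{"x":0,"y":0,"z":-0.05,"spin":0},{"x":0,"y":0,"z":-0.055,"spin":0},{"x":0,"y":0,"z":-0.055,"spin":0},{"x":0,"y":0,"z":-0.055,"spin":0}]'|f
python3 -m creep '[{"x":0,"y":0,"z":-0.001,"spin":0},{"x":0,"y":0,"z":-0.002,"spin":0},{"x":0,"y":0,"z":-0.002,"spin":0}]'|f
python3 -m creep '[{"x":0,"y":0,"z":-0.001,"spin":0},{"x":0,"y":0,"z":-0.001,"spin":0}]'|f
python3 -m creep '[{"x":0,"y":0,"z":-0.0005,"spin":0},{"x":0,"y":0,"z":-0.0005,"spin":0}]'|f
```

```text
time: 23.02 ee_pos: [0.4182, -0.3014, 0.2104] ft_force: [0.7, 0.3, -0.1] width: 0.0292 
time: 23.4 ee_pos: [0.418, -0.3013, 0.2079] ft_force: [0.1, 0.6, -0.8] width: 0.0298 
time: 23.65 ee_pos: [0.4179, -0.3013, 0.2068] ft_force: [0.3, 0.1, -2.1] width: 0.0296 
time: 23.9 ee_pos: [0.418, -0.3013, 0.2064] ft_force: [-0.5, 0.1, -0.7] width: 0.0295
```

```bash
f(){ egrep 'time|ee_pos|ft|width'|tr '\n' ' '; echo; }
python3 -m creep '[{"x":0,"y":0,"z":-0.0005,"spin":0},{"x":0,"y":0,"z":-0.0005,"spin":0}]'|f
python3 -m creep '[{"x":0,"y":0,"z":-0.0005,"spin":0},{"x":0,"y":0,"z":-0.0005,"spin":0}]'|f
python3 -m creep '[{"x":0,"y":0,"z":-0.0005,"spin":0},{"x":0,"y":0,"z":-0.0005,"spin":0}]'|f
python3 -m creep '[{"x":0,"y":0,"z":-0.0004,"spin":0},{"x":0,"y":0,"z":-0.0004,"spin":0}]'|f
```

```text
time: 24.15 ee_pos: [0.418, -0.3013, 0.2058] ft_force: [0.3, -0.0, -1.6] width: 0.0299 
time: 24.4 ee_pos: [0.418, -0.3013, 0.2054] ft_force: [-0.1, -0.2, 0.9] width: 0.0296 
time: 24.65 ee_pos: [0.418, -0.3014, 0.2051] ft_force: [-1.8, 0.5, 4.0] width: 0.0294 
time: 24.9 ee_pos: [0.418, -0.3015, 0.2049] ft_force: [-2.8, 0.7, 7.2] width: 0.0294
```

The holder is on the table, pressed with 7 N. Easing off a little, then opening and retreating.

```bash
f(){ egrep 'time|ee_pos|ft|width'|tr '\n' ' '; echo; }
python3 -m creep '[{"x":0,"y":0,"z":0.0005,"spin":0},{"x":0,"y":0,"z":0.0005,"spin":0}]'|f
python3 -m creep '[{"x":0,"y":0,"z":0,"spin":0},{"x":0,"y":0,"z":0,"spin":0},{"x":0,"y":0,"z":0,"spin":0},{"x":0,"y":0,"z":0,"spin":0}]' 0.05|f
python3 -m creep '[{"x":0,"y":0,"z":0.02,"spin":0},{"x":0,"y":0,"z":0.06,"spin":0},{"x":0,"y":0.03,"z":0.1,"spin":0},{"x":0,"y":0.08,"z":0.1,"spin":0},{"x":0,"y":0.14,"z":0.1,"spin":0},{"x":0,"y":0.2,"z":0.1,"spin":0},{"x":0,"y":0.2,"z":0.1,"spin":0},{"x":0,"y":0.2,"z":0.1,"spin":0}]'|f
python3 - <<'E'
from h import *
c=grab('scene'); a=cv2.resize(c['pixels'][230:430,300:500],(400,400),interpolation=2)
t=grab('top'); b=cv2.resize(t['pixels'][220:340,380:500],(400,400),interpolation=2)
cv2.imwrite('pics/end.png',np.hstack([a,b]))
K,R,tt=t['K'],t['R'],t['t']; v,u=np.mgrid[:480,:640]; d=np.einsum('ij,jhw->ihw',R.T@np.linalg.inv(K),np.stack([u,v,np.ones_like(u)]).astype(float))
P=d*t['z_map']-(R.T@tt)[:,None,None]
for nm,X in(('table front',(.389,-.290)),('table side',(.455,-.340))):
    m=np.hypot(P[0]-X[0],P[1]-X[1])<.005; print(nm,m.sum(),np.median(P[2][m]))
m=np.hypot(P[0]-.418,P[1]+.3014)<.008; print('block',np.median(P[2][m]))
for nm,x,y,z in(('brass',.437,-.1051,.023),('cup',.623,.1022,.045),('loupe',.5933,-.0926,.031)):
    m=(np.hypot(P[0]-x,P[1]-y)<.045)&(P[2]>.01)&(P[2]<.06); print(nm,m.sum(),np.round([P[0][m].mean()-x,P[1][m].mean()-y],3))
E
```

```text
time: 25.15 ee_pos: [0.418, -0.3014, 0.2051] ft_force: [-0.9, -0.2, 4.1] width: 0.0297 
time: 25.65 ee_pos: [0.418, -0.3012, 0.2049] ft_force: [-0.4, 0.3, -0.7] width: 0.0492 
time: 26.65 ee_pos: [0.418, -0.1019, 0.305] ft_force: [0.5, -0.6, -0.3] width: 0.0501 
table front 52 0.17021347004955012
table side 28 0.17195035233538836
block 0.1844951991629411
brass 0 [nan nan]
cup 209 [0.004 0.005]
loupe 210 [0.005 0.001]<stdin>:11: RuntimeWarning: Mean of empty slice.
  ret = ret.dtype.type(ret / rcount)
```

View pics/end.png

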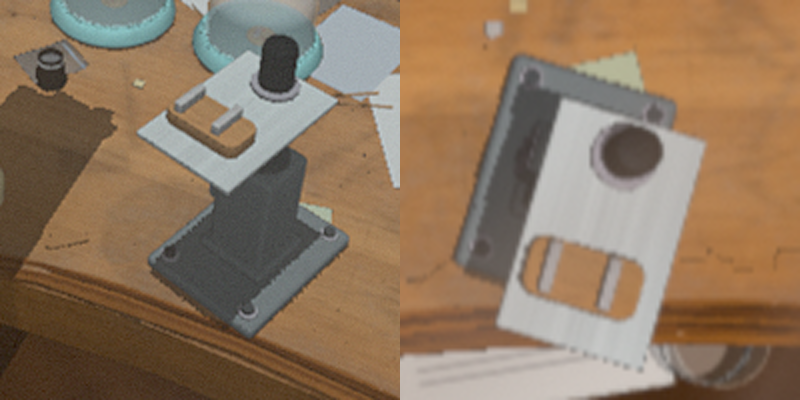

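The final picture shows the holder flat and upright on the raised table, clear of the post. Table top measures 0.170–0.172 m, against 0.174 expected for notch 4 and 0.163 for notch 3. Handing in.

```bash
python3 -c "
from bench import r
print(r.close_job())"
```

```text
the job is handed in; nothing more can be done
None
```

The job is handed in at about 27 s of robot time: the table is up on its fourth notch and the holder stands on it.

**Lifting:** I pulled the post up in 1 mm steps and felt four clicks 11 mm apart, the first at about 14 mm of rise. I stopped 2–3 mm past the fourth. On easing it down, the pawl took the weight about 47 mm up, pressed with no more than about 2 N beyond its own weight. Then I let go.

**Placing:** I set the holder down about 64 mm in front of the post, pressing with about 7 N at most, then opened the gripper and backed away.

**Last checks:**
- **Table height:** the top camera gave 0.170–0.172 m. Notch four should read 0.174 and notch three 0.163, so it is the fourth notch, though 2–4 mm low, at or a little beyond the calibration error.
- **Holder:** the block's top read 12–14 mm above the table, against 12 mm expected. It looks flat and upright in both views.
- **Bystanders:** the cup and loupe are within about 6 mm of where they were, which is within measuring error. The brass box was hidden by the arm in the last top view, so I could not check it, but nothing was moved near it at low height.
- **Rows:** the first twelve 1 mm lifts repeated one typed row through a shell loop. Every later row was typed out in full.

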